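Set the guarded trim dial of the laser control box

ROBOT

A 6-joint arm with a two-finger parallel gripper is mounted at the origin on a cart in front of the work surface, level with it; the furniture and walls round the work are solid. World frame = base frame: x ahead of the robot, y to its left, z up, the work surface at z = 0. Lengths are in m, angles in rad, forces in N, time in s.
With the tool pointing down it reaches from about 0.25 to 0.725 m from the base axis. Payload 4 kg.
Tool frame: the origin (TCP) lies midway between the tips of the shut fingers; the grasp point (between the pads) lies pinch_z behind it (pinch_z is the distance from the TCP to the grasp point, in m); z points along the fingers, y is the direction in which the jaws open and shut (so a half turn about z gives the same grasp; the last joint's range is limited). The gripper opens to 85 mm and grips with 20 to 120 N. Pads are 22 mm wide; open, the fingers measure 114 mm over their backs; the gripper's body (76 mm by 85 mm) begins 54 mm behind the grasp point. The pads swing forward as they close: fully open they stand 13 mm farther back than shut.
Start: joints at [1.12, 0.241, 0.005, 1.335, 0, 1.571], TCP at [0.218, 0.45, 0.207] pointing down, gripper open.
Joint ranges: [-2.72, 2.72], [-1.05, 1.87], [-1.09, 1.28], [-1.99, 2.15], [-1.42, 1.44], [-3.14, 3.14]. Speed limits (rad/s): [2.79, 2.79, 3.14, 3.14, 3.14, 3.14].

INTERFACE

Orientations are given as a unit quaternion [x, y, z, w].
In Python, from workcell import * gives the robot as it stands.
- The arm moves only by the tool move_arm, never from a script. Its argument "motion" is a list of rows, each a list of 3 entries, a list of its own where there are three numbers: the finger opening in mm, from 0 to 85.4, then the shift along the tool's x, y, z in units of 50 mm (1.0 is 50 mm), then the turn about the tool's z in units of 6 degrees (1.0 is 6 degrees). In form: [[claw, [dx, dy, dz], roll], ...]. A call has exactly 10 rows; each row is the pose to reach, as a shift and turn from the pose commanded when the call began, along the tool's axes at that moment; what a row does not reach only later rows make up. A row lasts 1/10 s, in which the tool goes at most 50 mm and 8.59 degrees, less where a joint would pass 70% of its speed; a pose out of reach is approached as far as the arm can. A call with a gripper value outside its range is refused whole. The fingers move at their own pace and stop on an object; the grip force is fixed at half the most. Time passes only in rows, so rows that repeat a pose let the fingers close, or fill a call up. It gives the time, the measured TCP pose, the force and the opening at its end, in the units of the state.
- get_obs(): the state, without advancing time (a new reading comes with each control period).
- camera(name): name is "side" or "top" or "wrist"; returns a dict with "color" (480x640x3 uint8, red, green, blue), "fx", "fy", "cx", "cy" (pixels), "rvec" (rotation vector, rad) and "tvec" (3), from world to camera coordinates, as OpenCV has them; the wrist camera has in their place "mount" (4x4, takes a point from camera to tool coordinates, whose origin is the TCP and whose axes are the flange's). Camera axes: x right, y down, z forward; pixel columns grow to the right and rows downward; lengths in m; the calibration is good to about 2 mm. A picture is of the moment at which its call begins: read the wrist's pose just before it. There is no depth.
- job_done(): hands the job in, once; it reports no verdict.
The state is a dict: "clock": time; "joint_pos": joint angles; "joint_vel": joint speeds; "tau": joint torques, N m; "eef_pos": TCP position; "tool_rot": TCP orientation; "ft_force": force on the tool from outside, world axes, zero at the start; "ft_torque": the same for the moment, N m; "grip_width": finger opening in m.
Only numpy, scipy, OpenCV 4.12 (cv2) and the standard library are available. Lean on these libraries where they do the work, as an engineer would, in place of code of your own. Each camera call takes 0.05 s, during which the arm holds its last target.

TASK

Set the trim dial on the laser control box: swing the amber hood up and back until it stays open by itself, leaning on its stop, then turn the dial beneath it clockwise until its white pointer points at the red tab. Leave the hood open and do not disturb the things standing round the box.

Things in the scene. Friction and masses are not known exactly. Their poses are not given: they have to be found in the camera images.
- dial_box: Grey control box, 140 (x) x 160 (y) x 70 mm high, bolted to the bench, black panel on top. Origin: centre of its underside. Its -x side is the front, roughly towards the robot; +z up. It stands at another place and yaw each time.
- hood (a joint): Angle of the amber see-through hood (128 mm long, 140 mm wide, 54 mm deep, about 0.15 kg, walls 4 mm, open below) that covers the panel and dial. 0 = closed, grows as it swings up and back about the panel's far edge; 2.0 rad = leaning back on its stop, fully open. Damped hinge without spring: below about 1.1 rad it falls shut by its weight, beyond that it sinks slowly back (within about 2 s) onto the stop and stays there.
- hood_handle (a point): Middle of the round steel bar of the hood's bow handle: bar 12 mm thick, 90 mm long along the box's y, standing 26 mm above and 26 mm in front of the hood's top front edge, so that a gripper pointing down can straddle it (closing along the box's x) and stay upright while the hood swings; 153 mm above the bench when closed. Its axes are those of the hood (as the box's when closed).
- hood_hinge (a point): Middle of the hood's hinge axis, which runs along the box's y at the far top edge of the box, 73 mm above the bench, 70 mm behind the box's origin; the hood opens by turning positively about the box's +y axis. The handle bar lies 154 mm in front of and 80 mm above it when closed.
- dial (a joint): Angle of the dial, rad, 0 to 2.4, growing clockwise seen from above; starts between 0 and 0.3. Stiff enough to stay where it is left (about 0.04 N m).
- dial_grip (a point): Point on the dial's upright axis, at the height to grip, 30 mm above the panel (100 mm above the bench). The dial's grip is an upright grey bar 46 mm long, 15 mm wide, its top 114 mm above the bench and its underside 80 mm, on a flat black skirt of 60 mm diameter whose top is 77 mm above the bench. Its x axis lies along the bar, towards the white pointer; z up. Grip it across the 15 mm.
- dial_pointer (a point): Tip of the dial's white pointer line, at the rim of the skirt, 30 mm from the dial's axis. The white line also runs along the top of the bar on the pointer's half.
- red_tab (a point): Inner end of the red setting tab on the silver bezel round the dial, 30 mm from the dial's axis and level with the pointer's tip: where the pointer tip shall come. The tab (7 mm wide, 12 mm long, 5 mm above the panel) is fixed at another angle each time, 0.5 to 1.5 rad clockwise of the pointer's start.
- adapter: Black adapter box lying flat, 44 x 91 x 26 mm, left of and behind the box, a brown roll of tape beyond it; origin under its centre. To be left alone.
- coupling: White metal coupling standing upright, 33 mm across, 46 mm high, right of the box; origin under its centre. To be left alone.
- torch: Black pocket torch standing upright, 32 mm across, 100 mm high, left of the box; origin under its centre. To be left alone.

How it is judged:
On the way, in this order (a step that is already met when the one before it is completed fails the run):
1. the hood is swung open past 1.75 rad (value of joint hood above 1.75 rad), for 0.2 s.
2. the dial's pointer tip is within 5 mm of the inner end of the red tab (horizontal distance between dial_pointer and red_tab below 0.005 m), for 0.2 s.
At the end, for the whole second after the job is handed in: The hood stands open by itself (beyond 1.75 rad), the dial's pointer tip is within 5 mm (about 10 degrees) of the red tab's inner end, and hood and dial are at rest (value of joint hood above 1.75 rad and horizontal distance between dial_pointer and red_tab below 0.005 m and velocity of joint dial between -0.05 and 0.05 rad/s and velocity of joint hood between -0.05 and 0.05 rad/s); the robot touches nothing.
It fails at once if the adapter, coupling or torch is moved by more than 30 mm or the torch or coupling tipped (distance of any of adapter, coupling, torch from where it was at the start of the episode above 0.03 m or angle between any of coupling, torch's own z axis and vertical above 0.5 rad).
It also fails if it takes over 45 s, if anything falls off the work surface, if the arm or the gripper's body presses on something with over 40 N, if the wrist force passes 120 N, or if a joint passes its speed limit or range.

## Working session

There is one attempt and no reset: what is moved stays moved. The work goes in short steps, Python scripts to look and compute and a tool call to move; the robot and the scene stay as the last step left them, time stands still between calls to the robot, and variables do not carry over. Pictures are saved under pics/ and viewed, and the job is handed in when it is done.

Besides the shell and the picture viewer there is one more tool, called after ">>>" in YAML: its name, and indented under it one key for each argument. move_arm: Moves the arm, as the interface text tells. Its arguments: {"type":"object","properties":{"motion":{"type":"array","items":{"type":"array"}}},"required":["motion"]}

```bash
mkdir -p pics; ls
python3 - <<'E'
from workcell import *
import cv2
o=get_obs()
for k,v in o.items(): print(k,v)
for n in ["side","top","wrist"]:
    c=camera(n); cv2.imwrite(f"pics/{n}0.png",c["color"][:,:,::-1])
    print(n,{k:v for k,v in c.items() if k!="color"})
E
```

```text
pics
clock 0.0
joint_pos [1.12000791e+00 2.41415899e-01 3.72023440e-03 1.33527112e+00
 3.20510959e-05 1.57080144e+00]
joint_vel [ 0.000985    0.00065686  0.00047078 -0.00048036 -0.00076315 -0.00161241]
tau [ 1.68877799e-03 -3.72314823e+01  2.52410674e+01  1.69034873e-02
 -2.08711469e-05 -6.13941580e-06]
eef_pos [0.21751588 0.44941129 0.2057101 ]
tool_rot [ 2.23492993e-01  9.74704932e-01 -1.05419840e-03 -2.58155992e-04]
ft_force [-0.50577897 -0.60628398 -0.57179652]
ft_torque [-0.02207438  0.01360597 -0.00875532]
grip_width 0.08554864029688092
side {'fx': 510.1780379836663, 'fy': 510.1780379836663, 'cx': 315.0250361396857, 'cy': 237.7171947165216, 'rvec': array([ 2.2698341 , -0.35792816,  0.14365202]), 'tvec': array([-0.48966422,  0.27399252,  0.82988412])}
top {'fx': 558.7201488070285, 'fy': 558.7201488070285, 'cx': 305.9465747710566, 'cy': 235.9954567129543, 'rvec': array([ 2.16654174, -2.1801907 ,  0.07170978]), 'tvec': array([0.13562689, 0.57451359, 1.06957461])}
wrist {'fx': 364.2895283389113, 'fy': 364.2895283389113, 'cx': 319.8060749394895, 'cy': 238.31829623538056, 'mount': array([[-2.58344479e-04, -9.45065815e-01, -3.26880007e-01,
         8.31765383e-02],
       [ 9.99998691e-01,  2.77973603e-04, -1.59400232e-03,
         4.41045996e-04],
       [ 1.59730112e-03, -3.26879991e-01,  9.45064506e-01,
        -1.66831751e-01],
       [ 0.00000000e+00,  0.00000000e+00,  0.00000000e+00,
         1.00000000e+00]])}
```

View pics/side0.png

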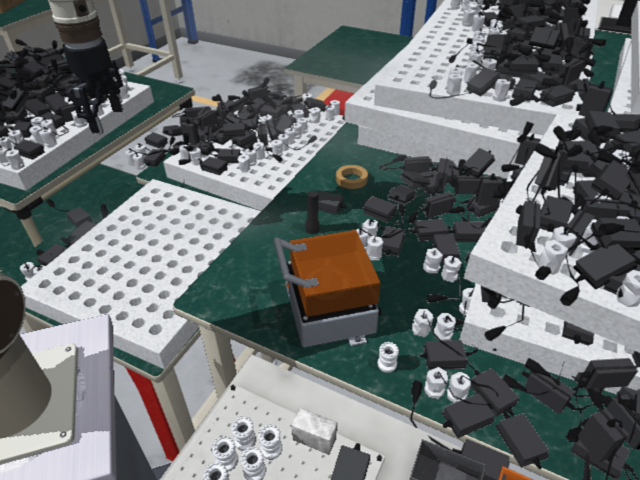

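View pics/top0.png

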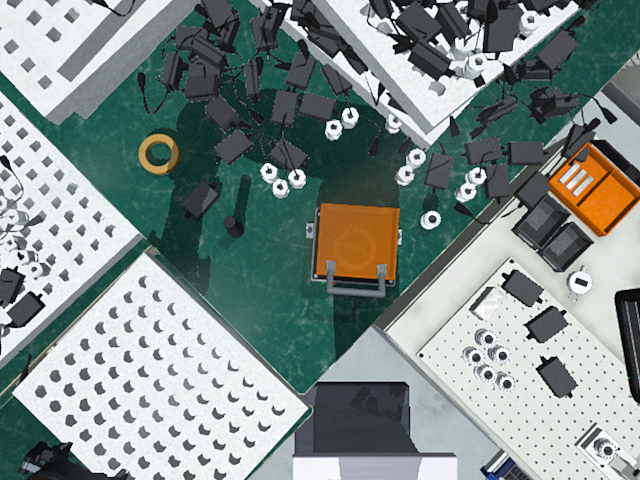

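View pics/wrist0.png

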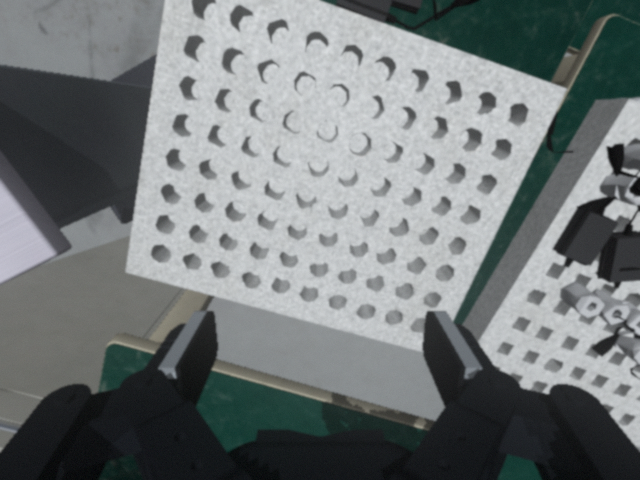

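Top view: the hood is around (357,241) and the handle bar runs from (330,291) to (386,294). The side view shows the bar from (278,240) to (290,282). I'll enlarge both for the measurements.

```bash
cat > h.py <<'E'
from workcell import *
import cv2, numpy as np
from scipy.spatial.transform import Rotation as R
def ray(c,uv):
    Rm=cv2.Rodrigues(c["rvec"])[0]; o=-Rm.T@c["tvec"]
    d=Rm.T@np.array([(uv[0]-c["cx"])/c["fx"],(uv[1]-c["cy"])/c["fy"],1.0]); return o,d
def onplane(c,uv,z):
    o,d=ray(c,uv); return o+d*(z-o[2])/d[2]
def wristcam(c,ob):
    T=np.eye(4); T[:3,:3]=R.from_quat(ob["tool_rot"]).as_matrix(); T[:3,3]=ob["eef_pos"]
    M=np.linalg.inv(T@c["mount"]); c=dict(c); c["rvec"]=cv2.Rodrigues(M[:3,:3])[0]; c["tvec"]=M[:3,3]; return c
def proj(c,P):
    return cv2.projectPoints(np.array(P,float).reshape(-1,3),np.array(c["rvec"]),np.array(c["tvec"]),np.array([[c["fx"],0,c["cx"]],[0,c["fy"],c["cy"]],[0,0,1]]),None)[0].reshape(-1,2)
E
python3 - <<'E'
from h import *
c=camera("top"); im=c["color"]
h=cv2.cvtColor(im,cv2.COLOR_RGB2HSV)
m=cv2.inRange(h,(5,150,80),(22,255,255)); m[:,:280]=0;m[:,430:]=0;m[:180]=0;m[310:]=0
ct=max(cv2.findContours(m,0,2)[0],key=cv2.contourArea)
r=cv2.minAreaRect(ct); print(r)
b=cv2.boxPoints(r)
for p in b: print(p,onplane(c,p,0.127))
print("c",onplane(c,r[0],0.127))
s=cv2.resize(im[190:310,290:430],None,fx=5,fy=5,interpolation=cv2.INTER_CUBIC); cv2.imwrite("pics/t1.png",s[:,:,::-1])
c=camera("side"); s=cv2.resize(c["color"][220:350,260:400],None,fx=4.5,fy=4.5,interpolation=cv2.INTER_CUBIC); cv2.imwrite("pics/s1.png",s[:,:,::-1])
E
```

```text
((357.5421447753906, 241.04833984375), (79.76934051513672, 72.58148956298828), 3.900493860244751)
[315.28122 274.54193] [0.49878333 0.11448102 0.127     ]
[320.21848 202.12856] [0.62738117 0.10478609 0.127     ]
[399.80307 207.55475] [ 0.61656925 -0.03640619  0.127     ]
[394.8658  279.96814] [ 0.48845024 -0.02529533  0.127     ]
c [0.55745811 0.03931693 0.127     ]
```

View pics/t1.png

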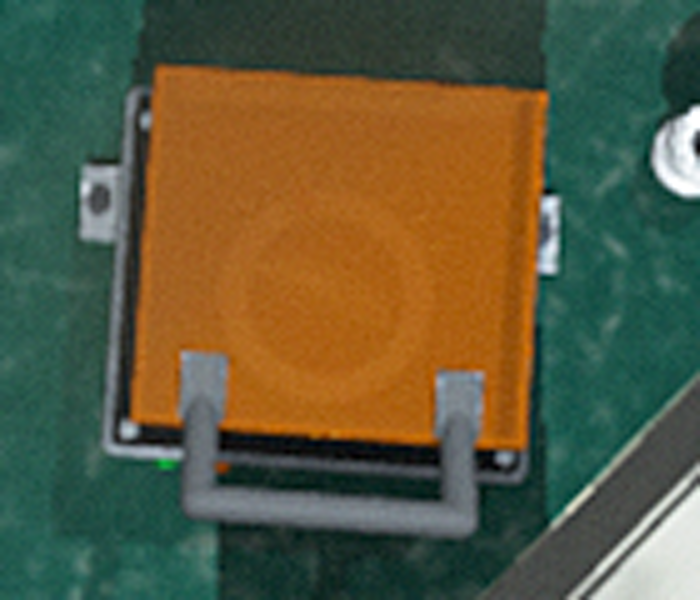

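View pics/s1.png

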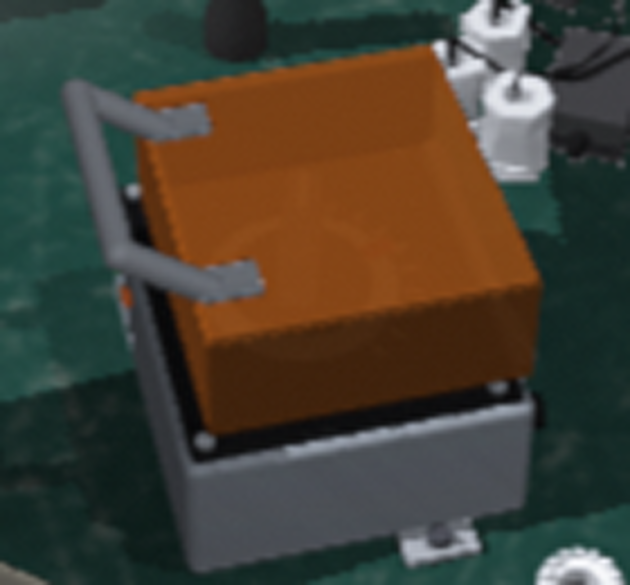

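Run:
```python
import workcell; print([n for n in dir(workcell) if n[0]!='_'])
from h import *
try: print(pinch_z)
except Exception as e: print(e)
c=camera("top"); s=camera("side")
a=onplane(c,(327.4,291.6),.153);b=onplane(c,(384,295),.153); print(a,b,(a+b)/2,np.degrees(np.arctan2(-(a-b)[0],(a-b)[1])))
# torch, coupling
print(onplane(c,(430.5,219.5),.046),onplane(c,(231,224),.1))
# side: bar ends
for p in [(260+72/4.5,220+87/4.5),(260+115/4.5,220+255/4.5)]: print(onplane(s,p,.153))
# box bottom? panel edge corners z=.07 in top view
for p in [(106,452),(524,482),(130,90)]: print(onplane(c,(290+p[0]/5,190+p[1]/5),.07))
```

```text
['Unreachable', 'camera', 'get_obs', 'job_done', 'pinch_z']
0.0187
[0.46923837 0.09400159 0.153     ] [ 0.46293623 -0.00257309  0.153     ] [0.4660873  0.04571425 0.153     ] -3.7336378704449125
[ 0.60366111 -0.10719382  0.046     ] [0.59217173 0.26782097 0.1       ]
[0.4728105  0.09161417 0.153     ]
[ 0.46494792 -0.00202395  0.153     ]
[0.48859698 0.12204554 0.07      ]
[ 0.47660347 -0.03313845  0.07      ]
[0.62438408 0.11213636 0.07      ]
```

>>> move_arm:
  motion:
    - [85,[-0.8,-0.5,0],1.14]
    - [85,[-1.6,-1.02,0],2.28]
    - [85,[-2.4,-1.53,0],3.41]
    - [85,[-3.2,-2.04,0],4.55]
    - [85,[-4.0,-2.55,0],5.69]
    - [85,[-4.8,-3.06,0],6.83]
    - [85,[-5.6,-3.57,0],7.97]
    - [85,[-6.4,-4.08,0],9.1]
    - [85,[-7.2,-4.6,0],10.24]
    - [85,[-8.02,-5.11,0],11.38]

```text
clock: 1.35
eef_pos: [0.4682, 0.0435, 0.2069]
tool_rot: [0.734, 0.679, 0.0, 0.0]
ft_force: [0.2, 1.0, -1.1]
grip_width: 0.0852
```

>>> move_arm:
  motion:
    - [85,[0,0,0],0]
    - [85,[0,0,0],0]
    - [85,[0,0,0],0]
    - [85,[0,0,0],0]
    - [85,[0,0,0],0]
    - [85,[0,0,0],0]
    - [85,[0,0,0],0]
    - [85,[0,0,0],0]
    - [85,[0,0,0],0]
    - [85,[0,0,0],0]

```text
clock: 2.35
eef_pos: [0.4675, 0.0454, 0.2066]
tool_rot: [0.732, 0.681, -0.0, 0.0]
ft_force: [-0.0, -0.1, 0.3]
grip_width: 0.0851
```

Run:
```python
from h import *
o=get_obs(); c=camera("wrist"); cv2.imwrite("pics/w1.png",c["color"][:,:,::-1])
print(o["eef_pos"],R.from_quat(o["tool_rot"]).as_matrix(),o["joint_pos"],o["ft_force"])
w=wristcam(c,o)
print(proj(w,[[.4675,.0455,.153],[.4707,.0905,.153],[.4643,.0005,.153]]))
```

```text
[0.46745851 0.0453577  0.20659311] [[ 7.16473518e-02  9.97430026e-01 -2.79070500e-05]
 [ 9.97430026e-01 -7.16473526e-02 -2.87114932e-05]
 [-3.06371717e-05 -2.57782272e-05 -9.99999999e-01]] [ 9.67457064e-02  1.80626779e-01 -7.12070418e-02  1.31899306e+00
 -2.58815545e-05  1.73925083e+00] [-0.02643377 -0.13123826  0.27198293]
[[318.14729356 249.37272895]
 [317.96360895 179.87992595]
 [318.30927309 310.65391928]]
```

View pics/w1.png

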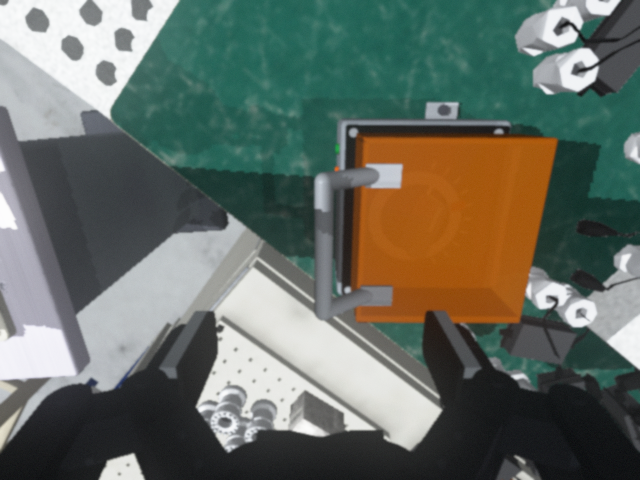

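Wrist view: the bar runs upright from (323,180) to (323,315), midway between the fingers. It sits about 3 mm farther +x than predicted, so I'm correcting for that, then lowering and gripping.

>>> move_arm:
  motion:
    - [70,[0,0.05,0.3],0]
    - [70,[0,0.05,0.6],0]
    - [70,[0,0.05,0.9],0]
    - [70,[0,0.05,1.2],0]
    - [70,[0,0.05,1.4],0]
    - [70,[0,0.05,1.44],0]
    - [40,[0,0.05,1.44],0]
    - [0,[0,0.05,1.44],0]
    - [0,[0,0.05,1.44],0]
    - [0,[0,0.05,1.44],0]

```text
clock: 3.4
eef_pos: [0.4704, 0.0452, 0.1352]
tool_rot: [0.732, 0.681, 0.0, 0.0]
ft_force: [-0.0, 0.2, 0.1]
grip_width: 0.012
```

>>> move_arm:
  motion:
    - [0,[0,0,0],0]
    - [0,[0,0,0],0]
    - [0,[0,0,0],0]
    - [0,[0,0,0],0]
    - [0,[0,0,0],0]
    - [0,[0,0,0],0]
    - [0,[0,0,0],0]
    - [0,[0,0,0],0]
    - [0,[0,0,0],0]
    - [0,[0,0,0],0]

```text
clock: 4.4
eef_pos: [0.47, 0.0452, 0.1346]
tool_rot: [0.732, 0.681, 0.0, -0.0]
ft_force: [0.1, 0.8, -0.6]
grip_width: 0.0
```

Opening reads 0, so the fingers closed on nothing. I'll look.

Run:
```python
from h import *
c=camera("wrist"); cv2.imwrite("pics/w2.png",c["color"][:,:,::-1])
c=camera("side"); s=cv2.resize(c["color"][200:360,240:400],None,fx=3.7,fy=3.7,interpolation=cv2.INTER_CUBIC); cv2.imwrite("pics/s2.png",s[:,:,::-1])
o=get_obs(); print(o["eef_pos"],o["grip_width"],o["ft_force"])
```

```text
[0.46995279 0.0451863  0.13460107] -0.00017269553603740953 [ 0.16666936 -0.7047152   0.75181985]
```

View pics/w2.png

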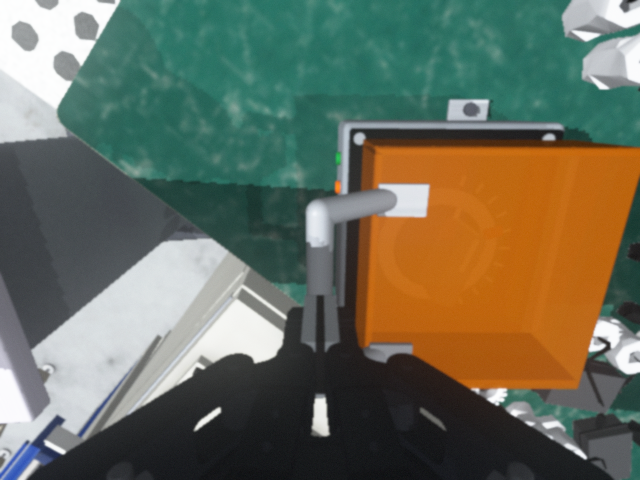

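View pics/s2.png

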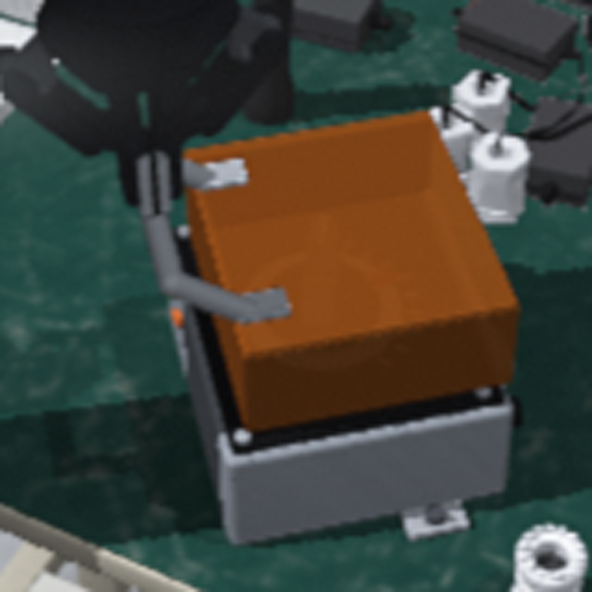

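Run:
```python
from h import *
c=camera("wrist"); a=cv2.resize(c["color"][190:400,240:400],None,fx=3.7,fy=2.8*1.0,interpolation=cv2.INTER_CUBIC)
cv2.imwrite("pics/w3.png",a[:,:,::-1])
c=camera("side"); s=cv2.resize(c["color"][200:290,240:330],None,fx=6.5,fy=6.5,interpolation=cv2.INTER_CUBIC); cv2.imwrite("pics/s3.png",s[:,:,::-1])
c=camera("top"); s=cv2.resize(c["color"][240:320,300:400],None,fx=7,fy=7,interpolation=cv2.INTER_CUBIC); cv2.imwrite("pics/t3.png",s[:,:,::-1])
o=get_obs(); print(o["eef_pos"],o["grip_width"],o["ft_force"])
w=wristcam(camera("wrist"),o)
print(proj(w,[o["eef_pos"]+np.array([0,0,.0187]),o["eef_pos"]]))
```

```text
[0.46995129 0.04518702 0.1346244 ] 0.00014648398247081771 [-0.50275286  0.06470679 -1.24147483]
[[317.32183579 305.75116007]
 [317.57683857 287.25219185]]
```

View pics/w3.png

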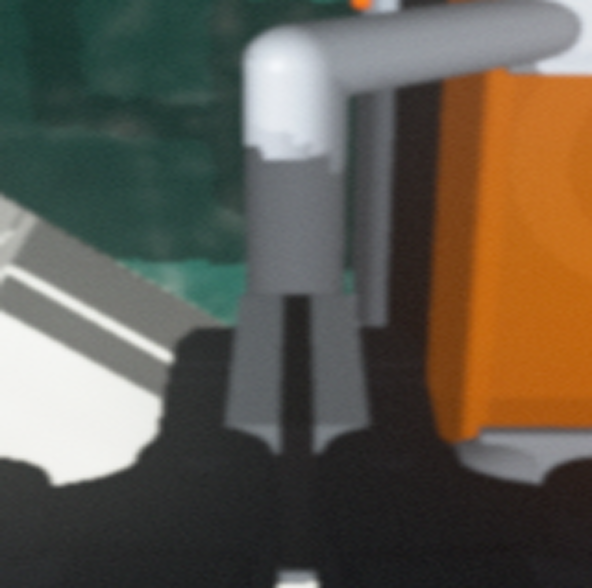

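View pics/s3.png

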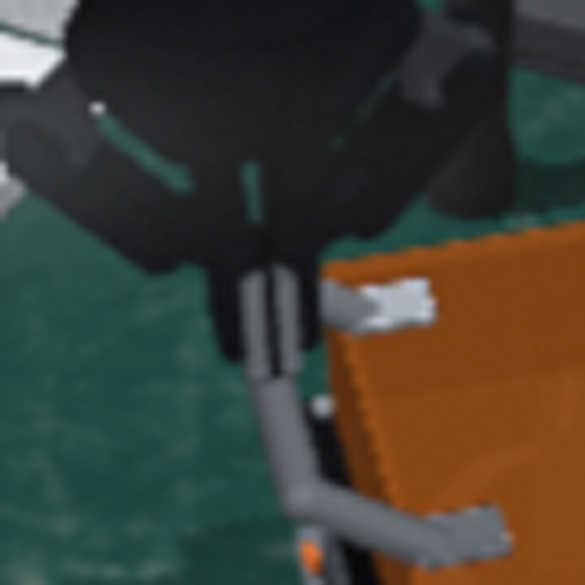

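View pics/t3.png

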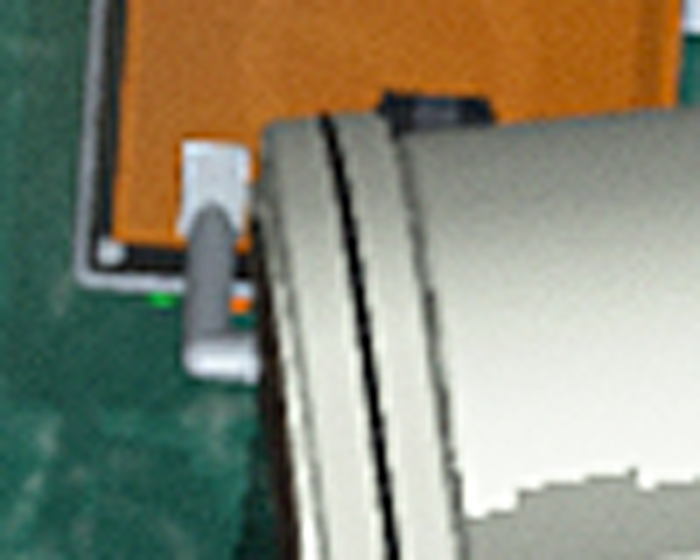

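Run:
```python
from h import *
o=get_obs(); e=o["eef_pos"]
c=camera("side")
p=proj(c,[e,e+[0,0,.0187],[.4675,.0455,.153],[.4707,.0905,.153],[.4643,.0005,.153]]); print(p, (p-[240,200])*6.5)
c=camera("wrist");w=wristcam(c,o)
p=proj(w,[e,e+[0,0,.0187],[.4675,.0455,.153],[.4707,.0905,.153]]); print(p,(p-[240,190])*[3.7,2.8])
print(camera("wrist")["mount"][:3,3], o["joint_pos"])
```

```text
[[281.74302873 264.74692833]
 [281.12168908 256.84982874]
 [279.69258065 257.15944997]
 [274.99168318 239.98501315]
 [284.76692171 275.69823975]] [[271.32968677 420.85503411]
 [267.29097901 369.52388682]
 [258.00177421 371.53642478]
 [227.44594069 259.90258549]
 [290.9849911  492.03855839]]
[[317.57683889 287.25219163]
 [317.31837086 305.7504218 ]
 [312.00931482 305.14401917]
 [311.14635669 210.15831065]] [[287.0343039  272.30613656]
 [286.07797217 324.10118103]
 [266.43446482 322.40325368]
 [263.24151975  56.44326981]]
[ 0.08431609  0.00124043 -0.16683092] [ 9.58207704e-02  2.31822294e-01 -2.00193589e-01  1.13884795e+00
  1.82537997e-05  1.73836017e+00]
```

Run:
```python
from h import *
o=get_obs(); e=o["eef_pos"]
s=camera("side");w=wristcam(camera("wrist"),o)
def tri(a,b):
    o1,d1=ray(s,a);o2,d2=ray(w,b);d1=d1/np.linalg.norm(d1);d2=d2/np.linalg.norm(d2)
    t=np.linalg.lstsq(np.c_[d1,-d2],o2-o1,rcond=None)[0];p,q=o1+d1*t[0],o2+d2*t[1];return (p+q)/2,np.linalg.norm(p-q)
# wrist sees +y face, side sees -y face: plane casts
for dy in (-.011,0,.011):
  for nm,c,px in (("side",s,(240+271/6.5,200+375/6.5)),("wrist",w,(240+297/3.7,190+295/2.8))):
    q,d=ray(c,px); n=np.array([.0716,.9974,0]); t=(n@(e+n*dy-q))/(n@d); print(nm,dy,q+d*t)
print(s["tvec"], -cv2.Rodrigues(s["rvec"])[0].T@s["tvec"])
```

```text
side -0.011 [0.4685361  0.03426578 0.1616204 ]
wrist -0.011 [0.47054807 0.03412134 0.12263504]
side 0 [0.47079013 0.04513191 0.15109801]
wrist 0 [0.47131966 0.04509389 0.14327004]
side 0.011 [0.47304416 0.05599804 0.14057563]
wrist 0.011 [0.47209124 0.05606644 0.16390503]
[-0.48966422  0.27399252  0.82988412] [ 0.34291771 -0.57131016  0.74803927]
```

Run:
```python
from h import *
s=camera("side"); t=camera("top")
e=np.array([.2175,.4494,.2057]); y=np.array([.4357,.9001,0]);x=np.array([-.9001,.4357,0])
im=cv2.imread("pics/side0.png")
P=[e+y*s1*.0475+[0,0,h] for s1 in(1,-1) for h in (.013,.04)]
pp=proj(s,P); print(pp)
a=cv2.resize(im[50:150,50:150],None,fx=6,fy=6,interpolation=cv2.INTER_CUBIC)
for p in pp: cv2.circle(a,tuple(int(v) for v in (p-50)*6),4,(0,0,255),-1)
cv2.imwrite("pics/s4.png",a)
```

```text
[[121.23275617 121.31438944]
 [117.83706202 109.74492487]
 [101.04462082 144.46367266]
 [ 97.05055622 132.49422459]]
```

View pics/s4.png

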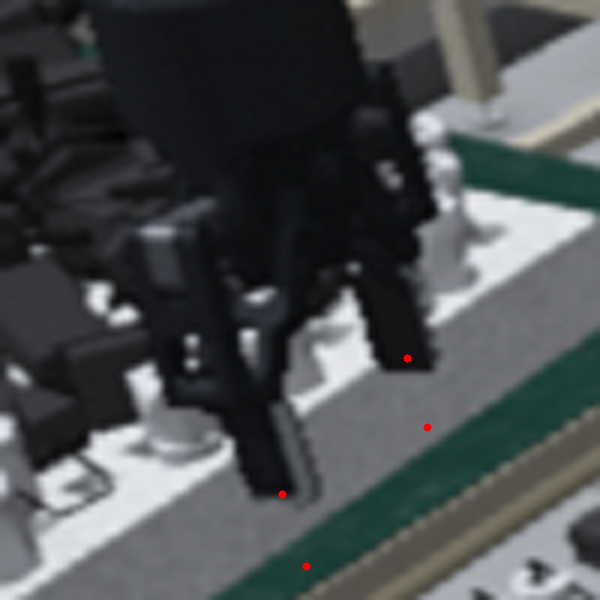

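The side view from before any move shows the fingertips about 26 mm higher than the reported TCP implies. The shut fingers now appear to end just above the bar, at about z 0.163. I trust the cameras: open, go 24 mm lower, and grip again while watching force and width.

>>> move_arm:
  motion:
    - [70,[0,0,0],0]
    - [70,[0,0,0],0]
    - [70,[0,0,0],0]
    - [70,[0,0,0],0]
    - [70,[0,0,0],0]
    - [70,[0,0,0.1],0]
    - [70,[0,0,0.2],0]
    - [70,[0,0,0.3],0]
    - [70,[0,0,0.4],0]
    - [70,[0,0,0.48],0]

```text
clock: 6.05
eef_pos: [0.4696, 0.0452, 0.1099]
tool_rot: [0.732, 0.681, -0.0, -0.0]
ft_force: [0.7, -0.8, 0.3]
grip_width: 0.0699
```

>>> move_arm:
  motion:
    - [0,[0,0,0],0]
    - [0,[0,0,0],0]
    - [0,[0,0,0],0]
    - [0,[0,0,0],0]
    - [0,[0,0,0],0]
    - [0,[0,0,0],0]
    - [0,[0,0,0],0]
    - [0,[0,0,0],0]
    - [0,[0,0,0],0]
    - [0,[0,0,0],0]

```text
clock: 7.05
eef_pos: [0.4697, 0.0452, 0.1109]
tool_rot: [0.732, 0.681, 0.0, -0.0]
ft_force: [-3.5, 1.0, 5.2]
grip_width: 0.0099
```

Run:
```python
from h import *
c=camera("wrist"); a=cv2.resize(c["color"][190:400,240:400],None,fx=3.7,fy=2.8*1.0,interpolation=cv2.INTER_CUBIC)
cv2.imwrite("pics/w5.png",a[:,:,::-1])
o=get_obs(); print(o["eef_pos"],o["grip_width"],o["ft_force"])
```

```text
[0.46970831 0.04523794 0.11090792] 0.009888954544225005 [-3.19314384 -0.77560752  4.84546926]
```

View pics/w5.png

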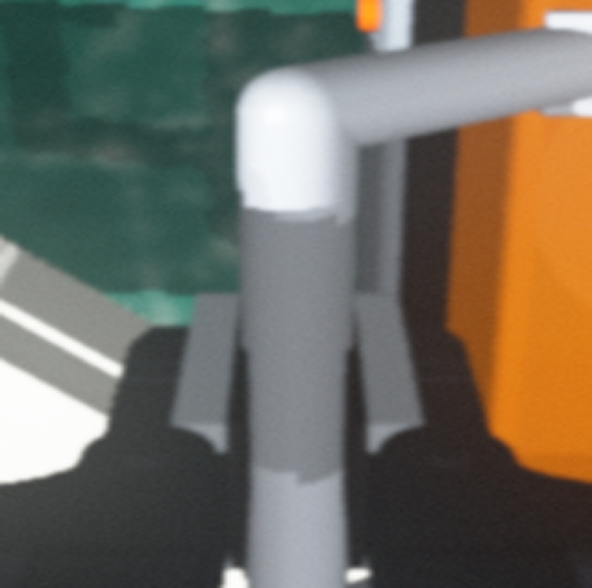

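Now gripped: opening 9.9 mm, and the picture shows the bar at (295,350) between both pads. Computing the arc rows.

Run:
```python
import numpy as np
a0=np.arctan2(.08,.154);r=np.hypot(.154,.08)
f=lambda t:np.array([.154-r*np.cos(a0+t),-(r*np.sin(a0+t)-.08)])/.05
for b in(0,.75):
  for k in range(1,11): print(np.round(f(b+.075*k)-f(b),2).tolist())
```

```text
[0.13, -0.23]
[0.27, -0.44]
[0.43, -0.65]
[0.61, -0.84]
[0.8, -1.02]
[1.0, -1.18]
[1.22, -1.33]
[1.44, -1.46]
[1.68, -1.57]
[1.92, -1.67]
[0.25, -0.08]
[0.5, -0.14]
[0.76, -0.18]
[1.02, -0.2]
[1.28, -0.2]
[1.54, -0.18]
[1.8, -0.14]
[2.05, -0.09]
[2.3, -0.01]
[2.54, 0.08]
```

>>> move_arm:
  motion:
    - [0,[0,0.13,-0.23],0]
    - [0,[0,0.27,-0.44],0]
    - [0,[0,0.43,-0.65],0]
    - [0,[0,0.61,-0.84],0]
    - [0,[0,0.8,-1.02],0]
    - [0,[0,1.0,-1.18],0]
    - [0,[0,1.22,-1.33],0]
    - [0,[0,1.44,-1.46],0]
    - [0,[0,1.68,-1.57],0]
    - [0,[0,1.92,-1.67],0]

```text
clock: 8.1
eef_pos: [0.5649, 0.0379, 0.1959]
tool_rot: [0.732, 0.681, -0.001, -0.0]
ft_force: [-5.4, -0.6, 7.9]
grip_width: 0.0099
```

>>> move_arm:
  motion:
    - [0,[0,0.25,-0.08],0]
    - [0,[0,0.5,-0.14],0]
    - [0,[0,0.76,-0.18],0]
    - [0,[0,1.02,-0.2],0]
    - [0,[0,1.28,-0.2],0]
    - [0,[0,1.54,-0.18],0]
    - [0,[0,1.8,-0.14],0]
    - [0,[0,2.05,-0.09],0]
    - [0,[0,2.3,-0.01],0]
    - [0,[0,2.54,0.08],0]

```text
clock: 9.1
eef_pos: [0.6931, 0.0281, 0.19]
tool_rot: [0.732, 0.681, -0.0, 0.001]
ft_force: [-1.8, -2.1, 2.5]
grip_width: 0.0098
```

Run:
```python
from h import *
c=camera("side"); cv2.imwrite("pics/s6.png",c["color"][100:400,150:550,::-1])
o=get_obs(); print(o["eef_pos"],o["grip_width"],o["ft_force"])
```

```text
[0.69499455 0.02796354 0.18913955] 0.009786659502019589 [ 1.23461911 -1.88701788  5.16390311]
```

View pics/s6.png

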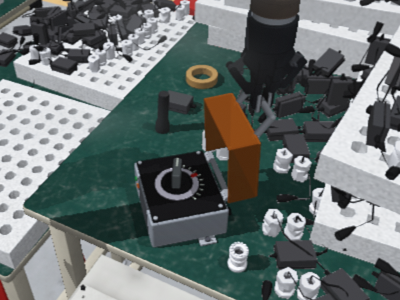

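The hood stands at about 1.5 rad with the dial exposed, at (177,175) in this crop. Releasing and lifting away.

>>> move_arm:
  motion:
    - [80,[0,0,0],0]
    - [80,[0,0,0],0]
    - [80,[0,0,-0.2],0]
    - [80,[0,0,-0.8],0]
    - [80,[0,0,-1.6],0]
    - [80,[0,0,-2.2],0]
    - [80,[0,-0.5,-2.2],0]
    - [80,[0,-1.2,-2.2],0]
    - [80,[0,-2.0,-2.2],0]
    - [80,[0,-2.8,-2.2],0]

```text
clock: 10.15
eef_pos: [0.5512, 0.0395, 0.3006]
tool_rot: [0.732, 0.681, 0.0, 0.0]
ft_force: [0.5, 0.0, 0.2]
grip_width: 0.08
```

>>> move_arm:
  motion:
    - [80,[0,-0.8,0],0]
    - [80,[0,-1.6,0],0]
    - [80,[0,-2.4,0],0]
    - [80,[0,-3.2,0],0]
    - [80,[0,-4.0,0],0]
    - [80,[0,-4.0,0],0]
    - [80,[0,-4.0,0],0]
    - [80,[0,-4.0,0],0]
    - [80,[0,-4.0,0],0]
    - [80,[0,-4.0,0],0]

```text
clock: 11.15
eef_pos: [0.354, 0.0535, 0.2998]
tool_rot: [0.732, 0.681, -0.0, -0.0]
ft_force: [-0.1, 0.2, -0.3]
grip_width: 0.0801
```

Run:
```python
from h import *
c=camera("side"); cv2.imwrite("pics/s7.png",cv2.resize(c["color"][200:350,240:400],None,fx=3.75,fy=3.75,interpolation=cv2.INTER_CUBIC)[:,:,::-1])
c=camera("top"); cv2.imwrite("pics/t7.png",cv2.resize(c["color"][150:300,270:430],None,fx=3.75,fy=3.75,interpolation=cv2.INTER_CUBIC)[:,:,::-1])
o=get_obs(); c=camera("wrist"); cv2.imwrite("pics/w7.png",c["color"][:,:,::-1])
print(o["eef_pos"],o["grip_width"],o["ft_force"],o["clock"])
```

```text
[0.35372734 0.05351875 0.29975023] 0.08052216445897514 [0.12130488 0.41029297 0.1778404 ] 11.25
```

View pics/s7.png

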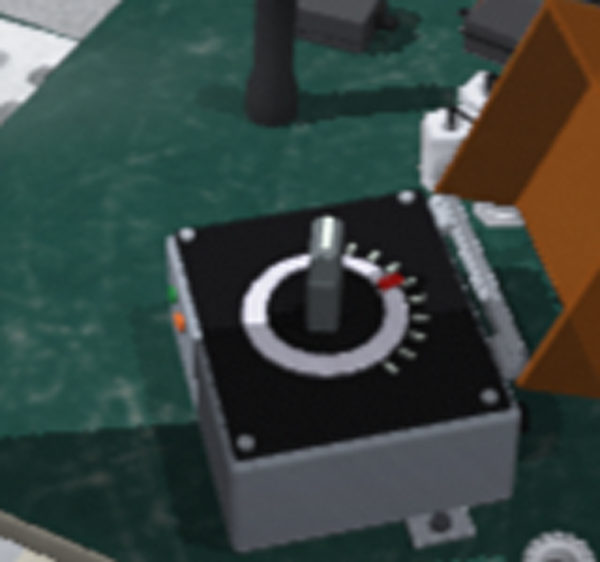

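View pics/t7.png

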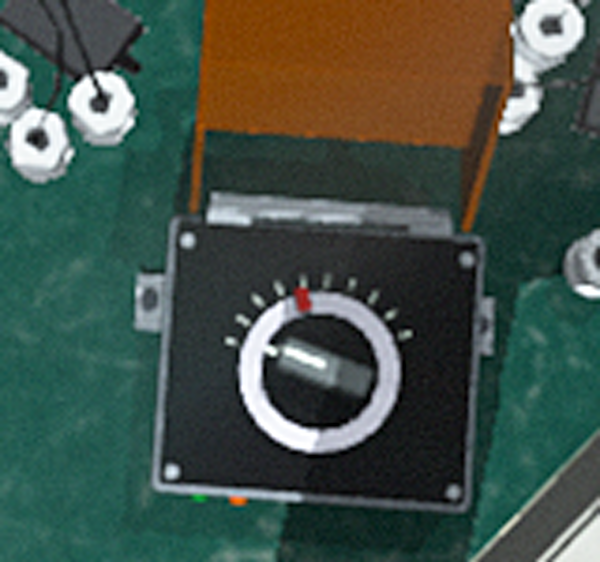

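View pics/w7.png

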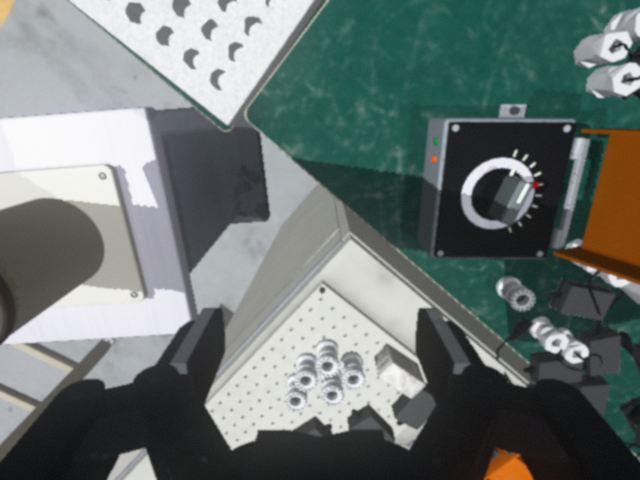

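Top crop: bezel centre about (320,370), white pointer tip about (266,350), and the red tab's inner end about (306,311). The hood lies back. Measuring with masks.

Run:
```python
from h import *
c=camera("top"); im=c["color"]
h=cv2.cvtColor(im,cv2.COLOR_RGB2HSV)
roi=np.zeros(im.shape[:2],np.uint8); cv2.circle(roi,(355,248),26,255,-1)
red=cv2.inRange(h,(0,150,90),(8,255,255))|cv2.inRange(h,(170,150,90),(180,255,255)); red&=roi
ys,xs=np.nonzero(red); rc=onplane(c,(xs.mean(),ys.mean()),.075); print("red",len(xs),xs.mean(),ys.mean(),rc)
br=cv2.inRange(h,(0,0,120),(180,90,255))&roi
ct=max(cv2.findContours(br,0,2)[0],key=cv2.contourArea); hull=cv2.convexHull(ct)
e=cv2.fitEllipse(ct); (mx,my),rad=cv2.minEnclosingCircle(ct); print(e,mx,my,rad)
C=onplane(c,e[0],.073); print("C",C)
# inner dark skirt
rp=rc-C; print("tab ang",np.degrees(np.arctan2(rp[1],rp[0])),np.linalg.norm(rp[:2]))
tip=onplane(c,(270+266/3.75,150+350/3.75),.076); d=tip-C; print("tip",tip,np.degrees(np.arctan2(d[1],d[0])),np.linalg.norm(d[:2]))
a=onplane(c,(270+284/3.75,150+347/3.75),.114);b=onplane(c,(270+325/3.75,150+362/3.75),.114);d=a-b;print(a,b,"line ang",np.degrees(np.arctan2(d[1],d[0])),np.linalg.norm(d))
cv2.imwrite("pics/t8.png",cv2.resize(im[215:285,320:392],None,fx=8,fy=8,interpolation=cv2.INTER_CUBIC)[:,:,::-1])
```

```text
red 18 350.1111111111111 229.22222222222223 [0.58335973 0.04881079 0.075     ]
((354.251953125, 248.5450897216797), (38.76774978637695, 40.31420135498047), 116.87926483154297) 353.1129150390625 247.27420043945312 23.56244468688965
C [0.54732356 0.04140582 0.073     ]
tab ang 11.611911734746705 0.0367891184193297
tip [0.55702317 0.06625083 0.076     ] 68.67408094728066 0.026671277227606507
[0.55585474 0.05947619 0.114     ] [0.54854384 0.03999603 0.114     ] line ang 69.42888516183535 0.020806874589989956
```

View pics/t8.png

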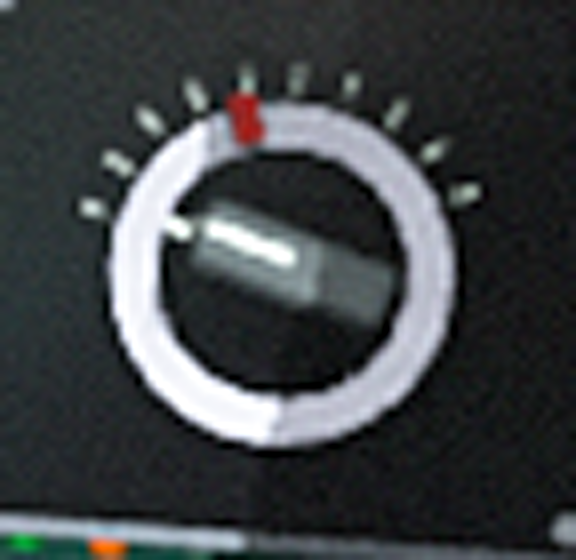

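>>> move_arm:
  motion:
    - [80,[0,0.4,0],-1.4]
    - [80,[0,0.8,0],-2.8]
    - [80,[0,1.2,0],-4.2]
    - [80,[0,1.6,0],-5.6]
    - [80,[0,2.0,0],-7.0]
    - [80,[0,2.4,0],-8.4]
    - [80,[0,2.8,0],-9.8]
    - [80,[0,3.2,0],-11.2]
    - [80,[0,3.6,0],-12.6]
    - [80,[0,3.87,0],-14.0]

```text
clock: 12.35
eef_pos: [0.5476, 0.0395, 0.2993]
tool_rot: [0.085, 0.996, -0.0, -0.0]
ft_force: [-0.0, -0.9, -0.3]
grip_width: 0.0798
```

>>> move_arm:
  motion:
    - [80,[0,0,0.3],-1.4]
    - [80,[0,0,0.6],-2.8]
    - [80,[0,0,0.9],-4.2]
    - [80,[0,0,1.2],-5.6]
    - [80,[0,0,1.5],-7.0]
    - [80,[0,0,1.8],-8.4]
    - [80,[0,0,2.1],-9.8]
    - [80,[0,0,2.4],-11.2]
    - [80,[0,0,2.6],-12.6]
    - [80,[0,0,2.6],-13.18]

```text
clock: 13.35
eef_pos: [0.545, 0.0395, 0.1677]
tool_rot: [-0.568, 0.823, 0.001, -0.002]
ft_force: [-0.6, -0.5, 0.8]
grip_width: 0.0798
```

>>> move_arm:
  motion:
    - [60,[0,0,0],0]
    - [60,[0,0,0],0]
    - [60,[0,0,0],0]
    - [60,[0,0,0],0]
    - [60,[0,0,0],0]
    - [60,[0,0,0],0]
    - [60,[0,0,0],0]
    - [60,[0,0,0],0]
    - [60,[0,0,0],0]
    - [60,[0,0,0],0]

```text
clock: 14.35
eef_pos: [0.5462, 0.0397, 0.1701]
tool_rot: [-0.566, 0.824, 0.0, -0.0]
ft_force: [-1.1, 0.4, -0.5]
grip_width: 0.0598
```

Run:
```python
from h import *
o=get_obs(); c=camera("wrist"); cv2.imwrite("pics/w9.png",c["color"][:,:,::-1])
s=camera("side"); cv2.imwrite("pics/s9.png",s["color"][100:400,150:550,::-1])
print(o["eef_pos"],R.from_quat(o["tool_rot"]).as_matrix()[:,:2],o["joint_pos"],o["clock"])
w=wristcam(c,o); C=np.array([.547,.0397,.114]); d=np.array([np.cos(np.radians(69)),np.sin(np.radians(69)),0])
print(proj(w,[C,C+.023*d,C-.023*d]))
```

```text
[0.54623836 0.03968891 0.17005996] [[-3.58876859e-01 -9.33384912e-01]
 [-9.33384913e-01  3.58876862e-01]
 [ 6.33177893e-05  5.82374563e-05]] [ 7.25506232e-02  3.52481474e-01  6.31289012e-02  1.28152340e+00
 -3.25119156e-05 -1.13118138e+00] 14.35
[[320.56168608 249.32281702]
 [320.5660773  281.23963798]
 [320.55701011 215.33630235]]
```

View pics/w9.png

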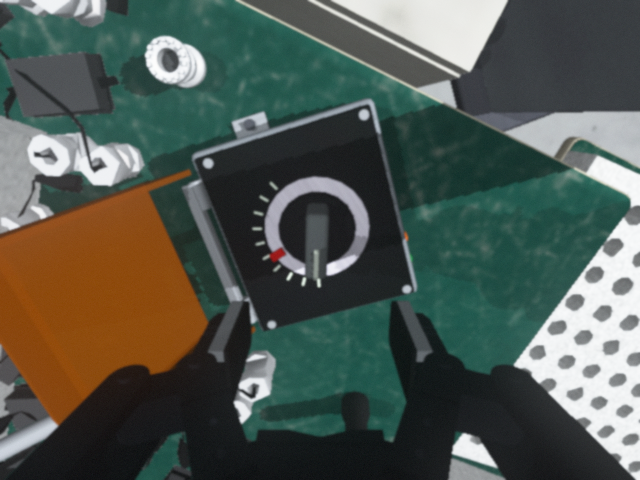

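View pics/s9.png

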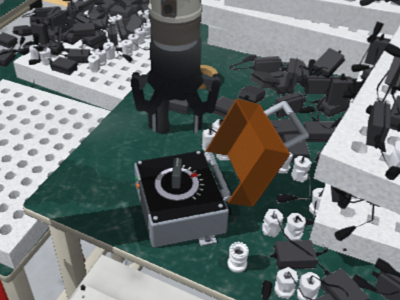

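Wrist view: the bar stands upright in the picture from (318,204) to (316,278), centred between the jaws to within about 1.5 mm. The red tab is at (277,255). Descending 110 mm, which allows for the tip offset, and gripping.

>>> move_arm:
  motion:
    - [60,[0,0,0.3],0]
    - [60,[0,0,0.6],0]
    - [60,[0,0,0.9],0]
    - [60,[0,0,1.2],0]
    - [60,[0,0,1.5],0]
    - [60,[0,0,1.8],0]
    - [60,[0,0,2.0],0]
    - [60,[0,0,2.1],0]
    - [60,[0,0,2.18],0]
    - [60,[0,0,2.18],0]

```text
clock: 15.45
eef_pos: [0.5463, 0.0397, 0.061]
tool_rot: [-0.566, 0.824, 0.0, -0.0]
ft_force: [-0.2, 0.2, -0.3]
grip_width: 0.0599
```

>>> move_arm:
  motion:
    - [20,[0,0,0],0]
    - [10,[0,0,0],0]
    - [0,[0,0,0],0]
    - [0,[0,0,0],0]
    - [0,[0,0,0],0]
    - [0,[0,0,0],0]
    - [0,[0,0,0],0]
    - [0,[0,0,0],0]
    - [0,[0,0,0],0]
    - [0,[0,0,0],0]

```text
clock: 16.45
eef_pos: [0.5486, 0.0393, 0.0621]
tool_rot: [-0.566, 0.824, -0.002, 0.002]
ft_force: [4.9, -2.0, -0.9]
grip_width: 0.0141
```

Run:
```python
from h import *
o=get_obs(); c=camera("wrist"); cv2.imwrite("pics/w10.png",c["color"][:,:,::-1])
print(o["eef_pos"],o["grip_width"],o["ft_force"],o["ft_torque"])
```

```text
[0.54858174 0.03930605 0.06209732] 0.014142225999567664 [ 4.85280838 -1.97203218 -0.85432527] [-0.30084239 -0.84130989 -0.02813855]
```

View pics/w10.png

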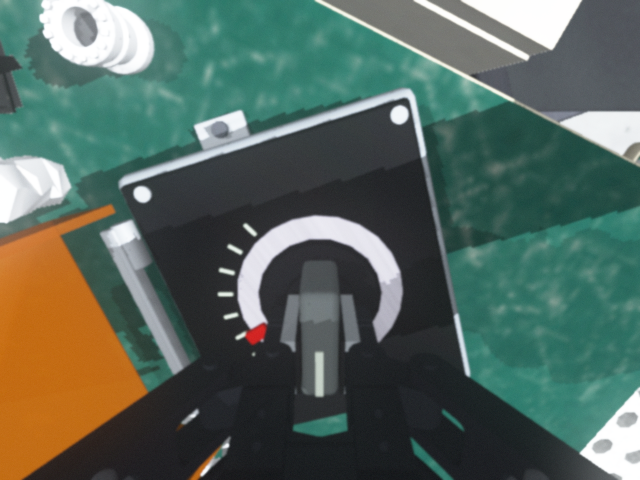

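Gripped at 14.1 mm opening, with the bar between both pads at (318,320). Turning 54.7° clockwise, with a 2 mm centring shift.

>>> move_arm:
  motion:
    - [0,[0,-0.045,0],0.6]
    - [0,[0,-0.045,0],1.5]
    - [0,[0,-0.045,0],2.5]
    - [0,[0,-0.045,0],3.5]
    - [0,[0,-0.045,0],4.5]
    - [0,[0,-0.045,0],5.5]
    - [0,[0,-0.045,0],6.5]
    - [0,[0,-0.045,0],7.5]
    - [0,[0,-0.045,0],8.5]
    - [0,[0,-0.045,0],9.12]

```text
clock: 17.5
eef_pos: [0.5491, 0.0389, 0.0621]
tool_rot: [-0.122, 0.992, -0.0, 0.001]
ft_force: [0.3, -1.4, 3.3]
grip_width: 0.0142
```

>>> move_arm:
  motion:
    - [0,[0,0,0],0]
    - [0,[0,0,0],0]
    - [0,[0,0,0],0]
    - [0,[0,0,0],0]
    - [0,[0,0,0],0]
    - [0,[0,0,0],0]
    - [0,[0,0,0],0]
    - [0,[0,0,0],0]
    - [0,[0,0,0],0]
    - [0,[0,0,0],0]

```text
clock: 18.5
eef_pos: [0.5491, 0.0389, 0.0621]
tool_rot: [-0.125, 0.992, -0.0, 0.001]
ft_force: [1.2, -0.5, 5.6]
grip_width: 0.0142
```

Run:
```python
from h import *
o=get_obs(); c=camera("wrist"); cv2.imwrite("pics/w11.png",c["color"][:,:,::-1])
print(o["eef_pos"],o["grip_width"],o["ft_force"],o["ft_torque"])
r=R.from_quat(o["tool_rot"]).as_matrix(); print("bar ang",np.degrees(np.arctan2(-r[1,0],-r[0,0])))
```

```text
[0.54908104 0.03891115 0.06207431] 0.014216142382802287 [ 1.1714457  -0.47953646  5.55332411] [-0.006036   -0.1282812  -0.05012394]
bar ang 14.323366371901377
```

View pics/w11.png

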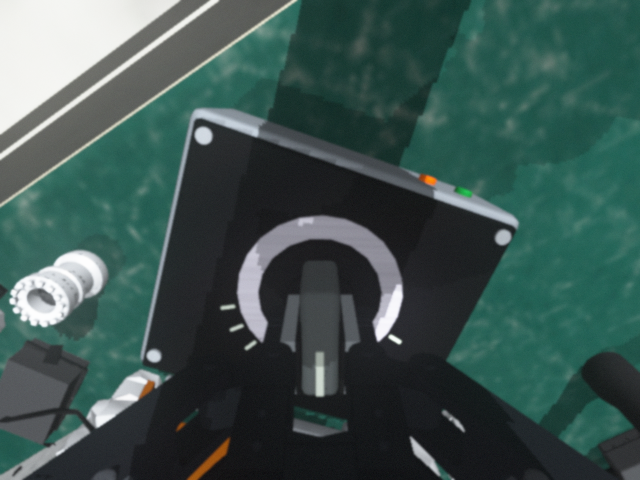

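The bar stayed aligned in the jaws. Releasing, lifting and retreating to check from above.

>>> move_arm:
  motion:
    - [60,[0,0,0],0]
    - [60,[0,0,0],0]
    - [60,[0,0,0],0]
    - [60,[0,0,0],0]
    - [60,[0,0,0],0]
    - [60,[0,0,-0.4],0]
    - [60,[0,0,-1.2],0]
    - [60,[0,0,-2.0],0]
    - [60,[0,0,-2.8],0]
    - [60,[0,0,-3.6],0]

```text
clock: 19.55
eef_pos: [0.548, 0.0389, 0.2427]
tool_rot: [-0.124, 0.992, 0.0, -0.0]
ft_force: [0.5, -0.1, -0.2]
grip_width: 0.06
```

>>> move_arm:
  motion:
    - [60,[0.8,0,0],0]
    - [60,[1.6,0,0],0]
    - [60,[2.4,0,0],0]
    - [60,[3.2,0,0],0]
    - [60,[3.8,0,0],0]
    - [60,[3.8,0,0],0]
    - [60,[3.8,0,0],0]
    - [60,[3.8,0,0],0]
    - [60,[3.8,0,0],0]
    - [60,[3.8,0,0],0]

```text
clock: 20.55
eef_pos: [0.3649, -0.0077, 0.2409]
tool_rot: [-0.124, 0.992, 0.0, -0.0]
ft_force: [-0.2, -0.1, -0.4]
grip_width: 0.0601
```

Run:
```python
from h import *
c=camera("top"); im=c["color"]; cv2.imwrite("pics/t12.png",cv2.resize(im[215:285,320:392],None,fx=8,fy=8,interpolation=cv2.INTER_CUBIC)[:,:,::-1])
c=camera("side"); cv2.imwrite("pics/s12.png",cv2.resize(c["color"][180:350,220:420],None,fx=3.5,fy=3.5,interpolation=cv2.INTER_CUBIC)[:,:,::-1])
o=get_obs();print(o["eef_pos"],o["ft_force"],o["clock"])
```

```text
[ 0.36460582 -0.007737    0.24084276] [ 0.3369901  -0.36035105 -0.58041829] 20.65
```

View pics/t12.png

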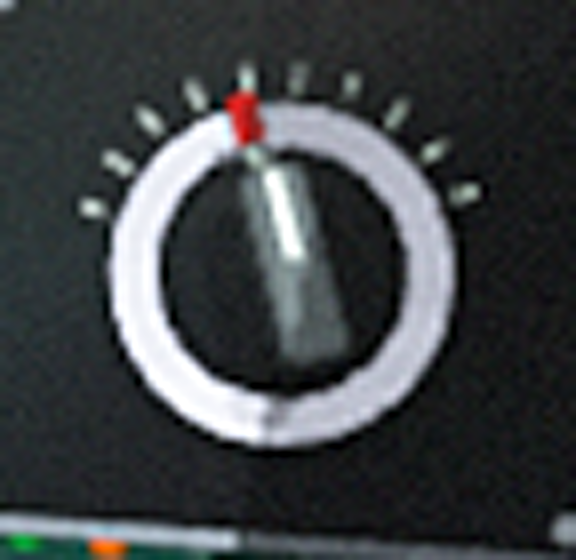

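View pics/s12.png

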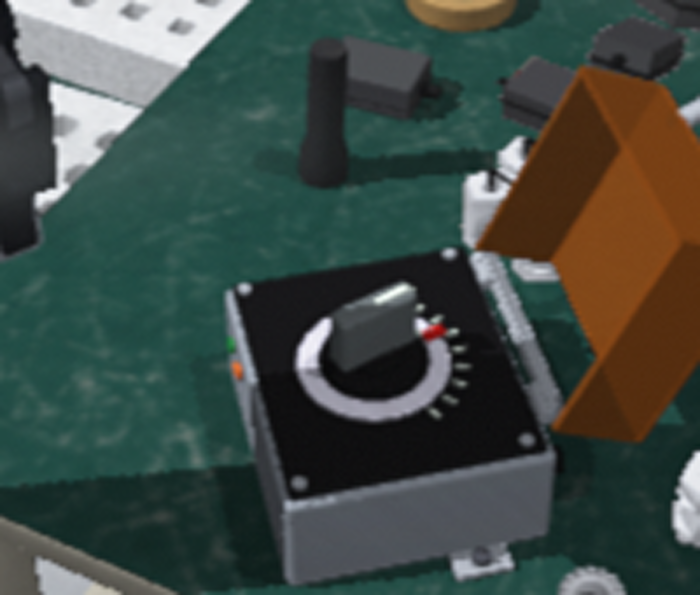

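Run:
```python
from h import *
c=camera("side"); ax=np.array([.9974,-.0716,0]); ay=np.array([.0716,.9974,0]); H=np.array([.621,.0345,.073])
for th in (1.75,2.0):
  ca,sa=np.cos(th),np.sin(th)
  P=lambda x,z,y:H+ax*(x*ca+z*sa)+np.array([0,0,-x*sa+z*ca])+ay*y
  print(th,(proj(c,[P(-.128,0,.07),P(-.128,.054,.07),P(-.128,0,-.07),P(-.154,.08,0)])-[220,180])*3.5)
```

```text
1.75 [[518.50062628  54.68721387]
 [615.03036232  54.24804002]
 [613.78027635 233.65843744]
 [727.90180779  93.82193177]]
2.0 [[573.61354368  60.71417913]
 [658.24176128  80.74128257]
 [674.43251395 237.95726615]
 [777.0574829  132.58181759]]
```

The observed hood corners, (582,68), (660,85) and (685,240), match the 2.0 rad projection. The pointer meets the tab and the arm is clear, so I'm handing in.

```bash
python3 -c "
from workcell import *
print(job_done())"
```

```text
the job is handed in; nothing more can be done
None
```

I swung the hood open by its handle and it now rests on its stop. I then turned the dial about 55° clockwise so the white pointer meets the red tab, withdrew the arm, and handed the job in at about 21 s. The hand-in reports no verdict.

**Last checks**
- **Dial:** seen from above, the pointer tip is in line with the tab's inner end, less than about 1 mm off sideways.
- **Hood:** its corners in the side view match the projection for 2.0 rad, and clearly not 1.75 rad.
- **Arm:** it is clear of everything, and the force reading is about zero.
- **Surroundings:** the torch stands upright. I did not measure the torch, adapter or coupling again after the job; the arm never went near them and met no unexpected force.

**What failed or disagreed**
- The first grip on the handle closed on nothing. The cameras showed the real fingertips about 26–28 mm higher than the reported TCP implies. I went lower by that offset for both later grips, and both held.
- My estimate of the dial's axis from the image was 2–3 mm off from where the grip settled. That put about 2° of uncertainty on the tab's angle, and the final view from above showed it did not matter.

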